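Close up the gear housing

ROBOT

A 7-joint arm with a two-finger parallel gripper is mounted at the origin on the work surface. World frame = base frame: x ahead of the robot, y to its left, z up, the work surface at z = 0. Lengths are in m, angles in rad, forces in N, time in s.
With the tool pointing down it reaches from about 0.4 to 0.9 m from the base axis. Payload 5.6 kg.
Tool frame: the origin (TCP) lies on the centre line of the jaws, within the pads' length; the fingertips stand 8 mm ahead of it and the grasp point (between the pads) lies 11 mm behind it; z points along the fingers, y is the direction in which the jaws open and shut (so a half turn about z gives the same grasp; the last joint's range is limited). The gripper opens to 92 mm and grips with 3 to 60 N. Pads are 20 mm wide; open, the fingers measure 128 mm over their backs; the gripper's body (75 mm by 189 mm) begins 69 mm behind the grasp point.
Start: joints at [-1.366, 0.468, -0.012, 1.603, 0.006, 1.071, -0.056], TCP at [0.159, 0.63, 0.223] pointing down, gripper open.
Joint ranges: [-2.53, 2.53], [-0.31, 2.02], [-1.57, 1.55], [0.28, 2.44], [-1.29, 4.43], [0.15, 1.84], [-2.92, 2.92]. Speed limits (rad/s): [2.57, 2.57, 3.14, 3.14, 3.14, 3.14, 3.14].

INTERFACE

Orientations are given as a rotation vector (axis times angle).
In Python, from workcell import sensors, capture, camera_model, order gives the robot as it stands. The module is installed in compiled form; this text tells all that it offers.
- The arm moves only by the shell command python3 -m pendant 'ROWS' [FORCE]. ROWS is JSON, a list that holds one entry, the list of rows, each a list of 7 numbers: the shift along the tool's x, y, z in mm, then the turn, a rotation vector about the tool's x, y, z in rad, then the gripper's target within -1 to 1 (fully open at 1, half-way at 0, shut at -1). A call has 1 to 8 rows; each row shifts and turns the commanded pose from where the row before left it, along the tool's axes as they then stand; what a row does not reach is not made up. A row lasts 1/10 s, in which the tool goes at most 50 mm and 8.59 degrees, less where a joint would pass 70% of its speed; a pose out of reach is approached as far as the arm can. A call with a gripper value outside its range is refused whole. The fingers move at their own pace and stop on an object; FORCE is the grip in N (left out, the last holds). Time passes only in rows, so rows that do not move let the fingers close. It gives the time, the measured TCP pose, the force and the opening at its end, in the units of the state.
- sensors.state(): the state, without advancing time (a new reading comes with each control period).
- capture(name): name is "scene" or "side" or "wrist"; returns (picture, depth): 384x512x3 uint8, blue, green, red; 384x512 float32, m along the optical axis (not along the pixel's ray), 0 where there is no reading.
- camera_model(name): a dict with "fx", "fy", "cx", "cy" (pixels), "R" (3x3) and "t" (3): a world point X has camera coordinates R X + t. Camera axes: x right, y down, z forward; pixel columns grow to the right and rows downward; lengths in m; the calibration is good to about 2 mm. A picture is of the moment at which its call begins: read the wrist's pose just before it. camera_model takes no time and is no camera call; for the wrist camera it gives the pose at the moment of the call.
- order.job_done(): hands the job in, once; it reports no verdict.
The state is a dict: "clock": time; "joint_pos": joint angles; "joint_vel": joint speeds; "effort": joint torques, N m; "position": TCP position; "eef_rot": TCP orientation; "contact_force": force on the tool from outside, world axes, zero at the start; "wrist_torque": the same for the moment, N m; "finger_gap": finger opening in m.
Only numpy, scipy, OpenCV 4.12 (cv2) and the standard library are available. Lean on these libraries where they do the work, as an engineer would, in place of code of your own. Each camera call takes 0.05 s, during which the arm holds its last target. There are 200 camera calls.

TASK

Close up the open gear housing against dirt: push the loose yellow cover plate across the deck until it drops onto the recessed rim of the round opening and lies there level and fully seated, and slide the blue shutter fully shut over the window. Leave the bearing ring, the spray can, the open tin, the grease jar and the wrench where they are.

Things in the scene. Friction and masses are not known exactly. Their poses are not given: they have to be found in the camera images.
- housing: Grey cast gear housing fixed on the bench, 270 mm (its x) by 380 mm (its y) by 110 mm high, with a flat bare-metal deck on top (deck surface 110 mm above the bench). Origin: centre of its underside. Its y axis runs along its long side, z up. It is turned by up to 0.25 rad either way.
- seat (a point): Centre of the round opening in the deck, at the level of the ledge that the cover rests on: 6 mm below the deck surface. The opening is rebated: an upper recess of 105 mm diameter and 6 mm depth, then a flat ring-shaped ledge, then the 80 mm hole through which a steel gear is seen. Axes as the housing's. It lies 50 mm from the housing's centre line on the robot's side (housing x = -50 mm, y = 0).
- cover: Loose round cover plate, yellow with a dark centre spot and six dots, 100 mm diameter, 12 mm thick, about 0.3 kg, without a handle; too wide to grasp across. It starts lying flat on the deck, left or right of the opening (about 110 to 130 mm from its centre along the housing's y, up to 15 mm off along its x). Origin: centre of its underside, z up.
- shutter (a joint): Travel of the blue sliding shutter in its rails on the deck, in m: 0 = fully shut over the rectangular window (56 x 70 mm), up to 0.09 = open. It opens along the housing's -y and shuts along +y, on a line 80 mm from the housing's centre line on the side away from the robot. It slides with about 2 N and stays where it is left.
- tab (a point): Centre of the top of the red upright tab in the middle of the shutter; moves with the shutter. The tab is 50 mm wide along the housing's x, 10 mm thick along its y, and stands 24 mm above the shutter plate; its top is 30 mm above the deck. The rails beside the shutter (90 mm apart) stand 10 mm above the deck.
- bearing: Loose steel bearing ring lying flat on the deck on the other side of the opening from the cover, 64 mm outer and 30 mm inner diameter, 18 mm high. Origin: centre of its underside. To be left alone.
- spray: Spray can with a red cap standing on the bench left of the housing, 60 mm diameter, 160 mm high. Origin: centre of its underside. To be left alone.
- bolt_tin: Open steel tin on the bench, left, 90 mm diameter, 60 mm high. Origin: centre of its underside. To be left alone.
- grease: Grease jar with black lid on the bench, right, 80 mm diameter, 80 mm high. Origin: centre of its underside. To be left alone.
- wrench: Wrench lying on the bench, right. Origin: middle of its underside. To be left alone.
There are look-alikes about, which are no part of the job. Of the things like the cover, leave any that is grey or purple; of the rest the larger one is meant.

How it is judged:
By the outcome, as a careful person would: the job done as asked, in the order asked, and still so for the second after the job is handed in, with the robot touching nothing.
It also fails if it takes over 45 s, if anything falls off the work surface, if the arm or the gripper's body presses on something with over 40 N, if the wrist force passes 120 N, or if a joint passes its speed limit or range.

## Working session

There is one attempt and no reset: what is moved stays moved. The work goes in short steps, Python scripts to look and compute and a shell command to move; the robot and the scene stay as the last step left them, time stands still between calls to the robot, and variables do not carry over. Pictures are saved under pics/ and viewed, on a budget of 10 in all, crops included, one or two more only if the job needs it, and the job is handed in when it is done.

```bash
mkdir -p pics
cat > h.py <<'E'
import numpy as np, cv2
from workcell import sensors, capture, camera_model, order
def ray(m,u,v,z):
    R=np.array(m["R"]);t=np.array(m["t"]);c=-R.T@t
    d=R.T@np.array([(u-m["cx"])/m["fx"],(v-m["cy"])/m["fy"],1])
    return c+d*(z-c[2])/d[2]
def pts(m,D):
    v,u=np.mgrid[:D.shape[0],:D.shape[1]]
    P=np.stack([(u-m["cx"])/m["fx"]*D,(v-m["cy"])/m["fy"]*D,D],-1)-np.array(m["t"])
    return P@np.array(m["R"])
def save(n):
    m=camera_model(n);p,D=capture(n);np.savez(n+".npz",p=p,D=D,**{k:np.array(x) for k,x in m.items()});return m,p,D
E
python3 - <<'E'
from h import *
s=sensors.state();print({k:np.round(v,3).tolist() for k,v in s.items()})
a=[]
for n in("scene","side"):
    m,p,D=save(n);cv2.imwrite(f"pics/{n}0.png",p);print(n,np.round(-np.array(m["R"]).T@m["t"],3))
E
```

```text
{'clock': 0.0, 'joint_pos': [-1.366, 0.468, -0.012, 1.604, 0.006, 1.071, -0.056], 'joint_vel': [0.0, 0.001, 0.0, -0.001, -0.001, -0.001, 0.001], 'effort': [0.001, -52.057, -0.013, -24.374, -0.057, 0.017, 0.0], 'position': [0.159, 0.63, 0.222], 'eef_rot': [-0.388, -3.117, 0.003], 'contact_force': [-0.164, 0.07, 0.089], 'wrist_torque': [-0.014, -0.019, -0.02], 'finger_gap': 0.092}
scene [ 1.213 -0.4    0.804]
side [0.268 0.77  0.63 ]
```

View pics/scene0.png

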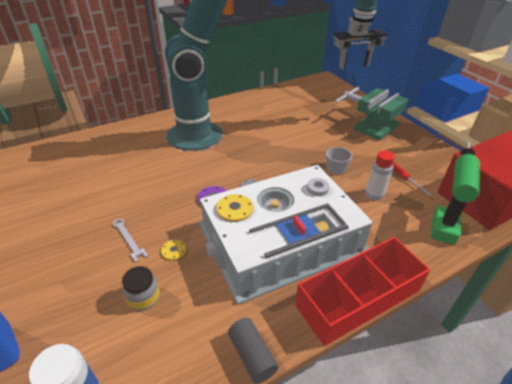

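View pics/side0.png

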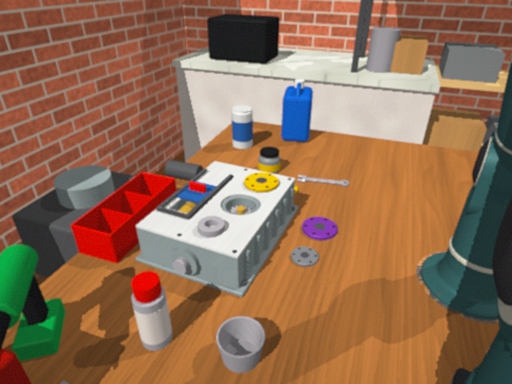

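The scene view has three look-alikes for the cover: a small yellow disc on the bench (173,250), a purple disc (212,195) and a grey disc (side 305,256). I choose the large yellow plate on the deck (scene 235,207; side 262,182). The opening is at scene (276,200), the tab at (299,224) and the bearing at (318,186).

```bash
cat > meas.py <<'E'
from h import *
import sys
seeds={"scene":{"cover":(235,207)},"side":{"cover":(262,182)}}
def comp(mask,seed):
    n,l,st,c=cv2.connectedComponentsWithStats(mask.astype(np.uint8))
    best=min((i for i in range(1,n) if st[i,4]>25),key=lambda i:np.hypot(*(c[i]-seed)));return l==best
if __name__=="__main__":
  uv={}
  for n in("scene","side"):
    f=np.load(n+".npz");m={k:f[k] for k in("fx","fy","cx","cy","R","t")};p=f["p"];D=f["D"]
    H=cv2.cvtColor(p,cv2.COLOR_BGR2HSV);P=pts(m,D)
    y=(H[...,0]>18)&(H[...,0]<35)&(H[...,1]>130)&(H[...,2]>80)
    c=comp(y,seeds[n]["cover"]);h=cv2.convexHull(np.argwhere(c)[:,::-1].astype(np.int32))
    M=np.zeros(c.shape,np.uint8);cv2.fillPoly(M,[h],1);k=M>0
    Z=P[k]; zt=np.median(Z[:,2]); t=Z[abs(Z[:,2]-zt)<.004]
    e=cv2.fitEllipse(h)
    q=np.array([ray(m,u,v,.122)[:2] for u,v in h[:,0]]);(cx,cy),r=cv2.minEnclosingCircle(q.astype(np.float32))
    print(n,"cover z",zt.round(4),"depth mean",t.mean(0).round(4),"ray circ",round(cx,4),round(cy,4),round(r,4),"ell",np.round(e[0],1))
    red=((H[...,0]<8)|(H[...,0]>172))&(H[...,1]>150)&(H[...,2]>80)
    c=comp(red&(P[...,2]>.118)&(P[...,2]<.15),(299,224) if n=="scene" else (199,187))
    print(" tab px",np.argwhere(c)[:,::-1].mean(0).round(1),c.sum(),"top",P[c&(P[...,2]>.136)].mean(0).round(4),P[c][:,2].max().round(4))
    x=P.reshape(-1,3);near=(x[:,0]>.3)&(x[:,0]<1)&(abs(x[:,1])<.4)&(abs(x[:,2]-.11)<.004)&(D.ravel()>0)
    S=x[near];A=cv2.minAreaRect((S[:,:2]*1000).astype(np.float32));print(" deck z",np.median(S[:,2]).round(4),"rect",A)
    # image-of-deck: opening = deep points inside
    g=x[(x[:,2]<.1035)&(x[:,2]>.02)]
    np.save(n+"_P.npy",P)
    # rasterised top view
    im=np.zeros((500,600,3),np.uint8)
    gx=np.arange(.3,.8,.001);gy=np.arange(.3,-.3,-.001)
    X,Y=np.meshgrid(gx[::-1],gy,indexing="ij");W=np.stack([X,Y,np.full_like(X,.11)],-1)@m["R"].T+m["t"]
    u=W[...,0]/W[...,2]*m["fx"]+m["cx"];v=W[...,1]/W[...,2]*m["fy"]+m["cy"]
    cv2.imwrite(f"pics/top_{n}.png",cv2.remap(p,u.astype(np.float32),v.astype(np.float32),cv2.INTER_LINEAR))
  a=cv2.imread("pics/top_scene.png");b=cv2.imread("pics/top_side.png")
E
python3 meas.py
```

```text
scene cover z 0.1207 depth mean [ 0.5641 -0.1003  0.1208] ray circ 0.5643 -0.101 0.0493 ell [234.4 207.4]
 tab px [299.1 224. ] 73 top [0.7064 0.0083 0.1382] 0.1409
 deck z 0.1087 rect ((633.26171875, 110.80001831054688), (571.4083862304688, 275.546875), 85.92545318603516)
side cover z 0.1182 depth mean [ 0.5577 -0.0874  0.1191] ray circ 0.5459 -0.1203 0.0929 ell [263.8 176.3]
 tab px [197.  186.5] 125 top [0.7031 0.0155 0.1372] 0.1398
 deck z 0.1075 rect ((633.2469482421875, 111.71922302246094), (567.4159545898438, 272.1180114746094), 85.81316375732422)
```

```bash
python3 -m pendant '[[[-20,-20,-20,0,0,0,1],[-32,-35,-10,0,0,0,1],[-32,-35,-10,0,0,0,1],[-32,-35,-10,0,0,0,1],[-32,-35,-10,0,0,0,1],[-32,-35,-10,0,0,0,1],[-32,-35,-10,0,0,0,1],[-32,-35,0,0,0,0,1]]]'
python3 -m pendant '[[[-32,-35,0,0,0,0,0.5],[-32,-35,0,0,0,0,0.3],[-32,-35,0,0,0,0,0.3],[-32,-35,0,0,0,0,0.3],[-32,-35,0,0,0,0,0.3],[-32,-35,0,0,0,0,0.3],[-32,-35,0,0,0,0,0.3],[-22,-35,0,0,0,0,0.3]]]'
python3 - <<'E'
from h import *
s=sensors.state();print(np.round(s["position"],4),np.round(s["eef_rot"],3),np.round(s["joint_pos"],2),s["finger_gap"],s["clock"])
m,p,D=save("wrist");cv2.imwrite("pics/wrist0.png",p);print(np.round(-np.array(m["R"]).T@m["t"],3))
E
```

```text
clock: 0.9
position: [0.332, 0.3119, 0.3037]
eef_rot: [0.388, 3.116, 0.003]
contact_force: [0.6, 0.6, 0.6]
finger_gap: 0.0919
clock: 1.7
position: [0.5017, -0.0206, 0.3025]
eef_rot: [0.389, 3.117, -0.001]
contact_force: [-0.2, 0.3, -0.4]
finger_gap: 0.0598
[ 0.5017 -0.0206  0.3025] [ 3.890e-01  3.117e+00 -1.000e-03] [-0.52  0.13  0.55  1.89 -0.07  1.14  1.38] 0.059765584569037085 1.7
[ 0.434 -0.004  0.464]
```

View pics/wrist0.png

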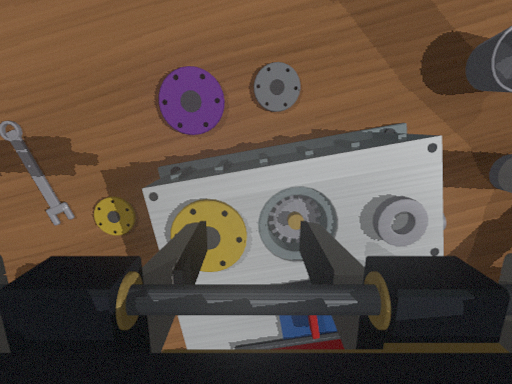

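The wrist view shows the cover at (208,236), the opening at (297,222), the bearing at (402,222), and the shutter with its red tab at (314,325). The deck's near corners are at (147,187) and (441,137), and the small yellow, purple and grey discs are all on the bench.

```bash
cat > w.py <<'E'
from h import *
from scipy.optimize import least_squares
f=np.load("wrist.npz");m={k:f[k] for k in("fx","fy","cx","cy","R","t")};p=f["p"];D=f["D"];P=pts(m,D)
H=cv2.cvtColor(p,cv2.COLOR_BGR2HSV);g=cv2.GaussianBlur(cv2.cvtColor(p,cv2.COLOR_BGR2GRAY),(3,3),0).astype(float)
def circ(q):
    r=least_squares(lambda a:np.hypot(q[:,0]-a[0],q[:,1]-a[1])-a[2],[*q.mean(0),.05],loss="soft_l1",f_scale=.0005);return r.x.round(4),np.abs(r.fun).mean().round(4)
def rim(c,r0,r1,ang,z,sgn):
    o=[]
    for a in np.radians(ang):
        rr=np.arange(r0,r1,.25);u=c[0]+rr*np.cos(a);v=c[1]+rr*np.sin(a)
        s=cv2.remap(g.astype(np.float32),u.astype(np.float32)[None],v.astype(np.float32)[None],1)[0]
        i=np.argmax(np.gradient(s)*sgn);o.append(ray(m,u[i],v[i],z)[:2])
    return np.array(o)
print("recess",circ(rim((297,223),32,46,range(-200,10,5),.110,1)))
y=((H[...,0]>18)&(H[...,0]<35)&(H[...,1]>130)).astype(np.uint8)
n,l,st,cc=cv2.connectedComponentsWithStats(y);k=l==l[205,200]
h=cv2.convexHull(np.argwhere(k)[:,::-1].astype(np.int32))[:,0]
q=np.array([ray(m,u,v,.122)[:2] for u,v in h]);print("cover",circ(q),"z",np.median(P[k][:,2]))
# deck near edge
pe=[]
for u in range(175,420,5):
    v0=187+(u-147)*(137-187)/(441-147);vv=np.arange(v0-7,v0+8,.25)
    s=cv2.remap(g.astype(np.float32),np.full((1,len(vv)),u,np.float32),vv.astype(np.float32)[None],1)[0]
    pe.append(ray(m,u,vv[np.argmax(np.gradient(s))],.110)[:2])
l_=cv2.fitLine(np.array(pe,np.float32),cv2.DIST_HUBER,0,.0001,.0001).ravel();print("edge dir",l_,"yaw(y axis)",np.arctan2(-l_[0]*np.sign(l_[1]),abs(l_[1])))
for n_,(u,v) in dict(deck=(260,170),bench=(60,80),bearing=(402,206),ledge=(265,222)).items():print(n_,P[v,u].round(4))
for u,v in((147,187),(441,137)):print("corner",ray(m,u,v,.110).round(4))
print("bearing c",ray(m,402,222,.128).round(3),"tab",ray(m,314,325,.14).round(3))
E
python3 w.py
python3 - <<'E'
# two-view check: cover mask in side view limited to height, ray to .122
from h import *
from w import circ
for n in("scene","side"):
    f=np.load(n+".npz");m={k:f[k] for k in("fx","fy","cx","cy","R","t")};H=cv2.cvtColor(f["p"],cv2.COLOR_BGR2HSV);P=pts(m,f["D"])
    k=(H[...,0]>18)&(H[...,0]<35)&(H[...,1]>130)&(P[...,2]>.112)&(P[...,2]<.13)&(np.hypot(P[...,0]-.564,P[...,1]+.1)<.07)
    h=cv2.convexHull(np.argwhere(k)[:,::-1].astype(np.int32))[:,0];q=np.array([ray(m,u,v,.122)[:2] for u,v in h]);print(n,cv2.minEnclosingCircle(q.astype(np.float32)))
E
```

```text
recess (array([0.5732, 0.0219, 0.0526]), np.float64(0.0002))
cover (array([ 0.5563, -0.0939,  0.0491]), np.float64(0.0003)) z 0.12136048979361755
edge dir [0.07033112 0.9975237  0.49096566 0.05820697] yaw(y axis) -0.070389226
deck [ 0.4903 -0.0088  0.1094]
bench [ 0.2976 -0.2747 -0.0008]
bearing [0.5744 0.1517 0.1265]
ledge [ 0.5616 -0.0192  0.1028]
corner [ 0.4761 -0.1543  0.11  ]
corner [0.5048 0.2161 0.11  ]
bearing c [0.595 0.149 0.128] tab [0.706 0.012 0.14 ]
recess (array([0.5732, 0.0219, 0.0526]), np.float64(0.0002))
cover (array([ 0.5563, -0.0939,  0.0491]), np.float64(0.0003)) z 0.12136048979361755
edge dir [0.07033112 0.9975237  0.49096566 0.05820697] yaw(y axis) -0.070389226
deck [ 0.4903 -0.0088  0.1094]
bench [ 0.2976 -0.2747 -0.0008]
bearing [0.5744 0.1517 0.1265]
ledge [ 0.5616 -0.0192  0.1028]
corner [ 0.4761 -0.1543  0.11  ]
corner [0.5048 0.2161 0.11  ]
bearing c [0.595 0.149 0.128] tab [0.706 0.012 0.14 ]
scene ((0.564256489276886, -0.10101357102394104), 0.04929358884692192)
side ((0.5543999671936035, -0.08214293420314789), 0.05449787899851799)
```

```bash
python3 -m pendant '[[[0,0,0,0,0,-0.1457,0.3],[0,0,0,0,0,-0.1457,0.3],[0,0,0,0,0,-0.1457,0.3],[0,0,0,0,0,-0.1457,0.3],[0,0,0,0,0,-0.1457,0.3],[0,0,0,0,0,-0.1457,0.3],[0,0,0,0,0,-0.1457,0.3],[0,0,0,0,0,-0.1457,0.3]]]' >/dev/null
python3 -m pendant '[[[0,0,0,0,0,-0.1457,0.3],[0,0,0,0,0,-0.1457,0.3],[0,0,0,0,0,-0.1457,0.3],[0,0,0,0,0,-0.1457,0.3],[-50,-20,-5,0,0,0,0.3],[-50,-20,-5,0,0,0,0.3],[-54,-12,-5,0,0,0,0.3],[0,0,0,0,0,0,0.3]]]'
python3 -m pendant '[[[0,0,0,0,0,0,0.3],[0,0,0,0,0,0,0.3]]]'
python3 - <<'E'
from h import *
s=sensors.state();print(np.round(s["position"],4),np.round(s["eef_rot"],3),np.round(s["joint_pos"],2))
import scipy.spatial.transform as T;print(T.Rotation.from_rotvec(s["eef_rot"]).as_matrix().round(3))
m,p,D=save("wrist");cv2.imwrite("pics/wrist1.png",p);print(np.round(-np.array(m["R"]).T@m["t"],3))
E
```

```text
clock: 3.35
position: [0.5763, 0.1165, 0.3098]
eef_rot: [1.989, -2.418, -0.006]
contact_force: [-1.1, 0.5, -0.7]
finger_gap: 0.06
clock: 3.55
position: [0.575, 0.1079, 0.3101]
eef_rot: [1.975, -2.425, -0.001]
contact_force: [0.2, -0.6, -0.1]
finger_gap: 0.0599
[0.575  0.1079 0.3101] [ 1.975e+00 -2.425e+00 -1.000e-03] [-0.21  0.29 -0.05  1.65  0.02  1.21  2.68]
[[-0.202 -0.979 -0.011]
 [-0.979  0.202 -0.008]
 [ 0.01   0.009 -1.   ]]
[0.562 0.041 0.472]
```

View pics/wrist1.png

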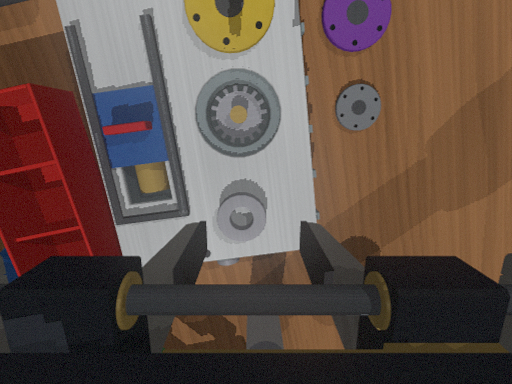

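The second wrist view shows the opening at (238,112), the cover at about (230,8) and cut off at the top, the tab at (127,128) and the bearing at (241,217). Joint 7 is close to its limit, so I'll turn back by half a turn. First I measure from this view.

```bash
sed -i '/^print("recess"/,$d' w.py
cat > w2.py <<'E'
from w import *
a=list(range(0,360,5));print("recess",circ(rim((238,112),37,50,a,.110,1)))
k=(H[...,0]>18)&(H[...,0]<35)&(H[...,1]>130);k[90:]=False
h=np.argwhere(k)[:,::-1]; h=cv2.convexHull(h.astype(np.int32))[:,0];h=h[h[:,1]>2]
print("cover",circ(np.array([ray(m,u,v,.122)[:2] for u,v in h])),np.median(P[k][:,2]))
pe=[]
for v in range(30,235,5):
    u0=297+(v-0)*(315-297)/245;uu=np.arange(u0-9,u0+9,.25)
    s=cv2.remap(g.astype(np.float32),uu.astype(np.float32)[None],np.full((1,len(uu)),v,np.float32),1)[0]
    pe.append(ray(m,uu[np.argmin(np.gradient(s))],v,.110)[:2])
l_=cv2.fitLine(np.array(pe,np.float32),cv2.DIST_HUBER,0,.0001,.0001).ravel();print("edge",l_)
r=((H[...,0]<8)|(H[...,0]>172))&(H[...,1]>150);r[:110]=0;r[145:]=0;r[:,:100]=0;r[:,160:]=0
c=np.argwhere(r)[:,::-1];print("tab px",c.mean(0),c.min(0),c.max(0),"pos",ray(m,*c.mean(0),.14).round(4),"z",P[r][:,2].max(),"depth",P[r&(P[...,2]>.135)].mean(0))
print("bearing",ray(m,241,217,.128).round(4))
E
python3 w2.py
```

```text
recess (array([0.5742, 0.0218, 0.0527]), np.float64(0.0003))
cover (array([ 0.5578, -0.0921,  0.0482]), np.float64(0.0003)) 0.12118557767600723
edge [0.07169714 0.99742645 0.49158716 0.05304922]
tab px [124.62760417 127.78385417] [103 121] [151 134] pos [0.7023 0.0126 0.14  ] z 0.47220414229318164 depth [0.7024766  0.01237434 0.14108593]
bearing [0.5964 0.1471 0.128 ]
```

```bash
python3 -m pendant '[[[0,0,0,0,0,0.145,0.3],[0,0,0,0,0,0.145,0.3],[0,0,0,0,0,0.145,0.3],[0,0,0,0,0,0.145,0.3],[0,0,0,0,0,0.145,0.3],[0,0,0,0,0,0.145,0.3],[0,0,0,0,0,0.145,0.3],[0,0,0,0,0,0.145,0.3]]]' >/dev/null
python3 -m pendant '[[[0,0,0,0,0,0.145,0.3],[0,0,0,0,0,0.145,0.3],[0,0,0,0,0,0.145,0.3],[0,0,0,0,0,0.145,0.3],[0,0,0,0,0,0.145,0.3],[0,0,0,0,0,0.145,0.3],[0,0,0,0,0,0.145,0.3],[0,0,0,0,0,0.145,0.3]]]' >/dev/null
python3 -m pendant '[[[0,0,0,0,0,0.145,0.3],[0,0,0,0,0,0.145,0.3],[0,0,0,0,0,0.145,0.3],[0,0,0,0,0,0.145,0.3],[0,0,0,0,0,0.106,0.3],[0,0,0,0,0,0,0.3],[0,0,0,0,0,0,0.3]]]'
cat > st.py <<'E'
from h import *
import scipy.spatial.transform as T
s=sensors.state();print(round(s["clock"],2),np.round(s["position"],4),"j",np.round(s["joint_pos"],2),"F",np.round(s["contact_force"],1),round(s["finger_gap"],4));print(T.Rotation.from_rotvec(s["eef_rot"]).as_matrix().round(3).tolist())
E
python3 st.py
```

```text
clock: 5.9
position: [0.5753, 0.1082, 0.3108]
eef_rot: [-2.292, -2.146, 0.019]
contact_force: [0.2, -0.5, 0.2]
finger_gap: 0.0596
5.9 [0.5753 0.1082 0.3108] j [-0.57  0.29  0.41  1.68 -0.12  1.21 -0.2 ] F [ 0.2 -0.5  0.2] 0.0596
[[0.066, 0.998, -0.01], [0.998, -0.066, -0.007], [-0.008, -0.009, -1.0]]
```

```bash
python3 -m pendant '[[[-44,-1,0,-0.0095,0.0076,0.005,0.3],[-45,-1,0,0,0,0,0.3],[-45,-1,0,0,0,0,0.3],[-45,-1,0,0,0,0,0.3],[-44,-1,20,0,0,0,0.3],[-44,0,30,0,0,0,0.3],[0,0,50,0,0,0,0.3],[0,0,30,0,0,0,0.3]]]' >/dev/null
python3 -m pendant '[[[0,0,0,0,0,0,0.3],[0,0,0,0,0,0,0.3]]]' >/dev/null; python3 st.py
```

```text
6.9 [ 0.552  -0.1547  0.1834] j [-0.18  0.41  0.5   1.86 -0.24  0.94  0.36] F [ 0.4 -0.3  1.1] 0.0595
[[0.071, 0.997, 0.0], [0.997, -0.071, -0.0], [-0.0, 0.0, -1.0]]
```

```bash
python3 -m pendant '[[[-4,0,20,0,0,0,0.3],[0,0,20,0,0,0,0.3],[0,0,0,0,0,0,0.3],[0,0,0,0,0,0,0.3]]]' >/dev/null; python3 st.py
python3 - <<'E'
from h import *
m,p,D=save("wrist");cv2.imwrite("pics/wrist2.png",p)
def pr(X):
    c=np.array(m["R"])@X+m["t"];return (c[:2]/c[2]*[m["fx"],m["fy"]]+[m["cx"],m["cy"]]).round(1)
print(pr(np.array([.557,-.093,.122])),pr(np.array([.5737,.0218,.11])))
E
```

```text
7.3 [ 0.5527 -0.1584  0.1447] j [-0.15  0.46  0.48  1.89 -0.27  0.86  0.39] F [-0.3  0.3  0.1] 0.0599
[[0.071, 0.997, 0.003], [0.997, -0.071, -0.001], [-0.0, 0.003, -1.0]]
[253.2 129.7] [268.2 -77.6]
```

View pics/wrist2.png

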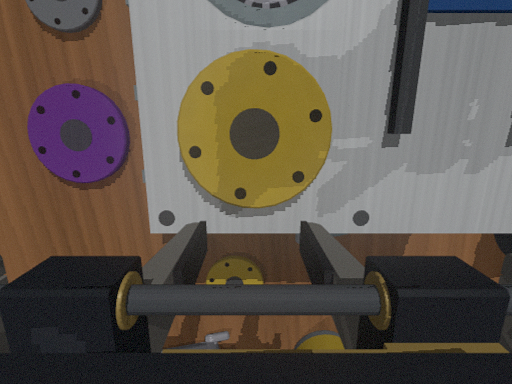

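The crop shows the large yellow plate with its dark centre spot and six dots, centred at (255,131). My measured position projects to (253,130), so it agrees to about 1 mm. The small yellow disc at (235,280) is down on the bench. I descend and push.

```bash
python3 -m pendant '[[[0,0,12,0,0,0,0.3],[0,0,12,0,0,0,0.3],[0,0,0,0,0,0,0.3],[6,0,0,0,0,0,0.3],[6,0,0,0,0,0,0.3],[8,0.5,0,0,0,0,0.3],[10,0.8,0,0,0,0,0.3],[10,0.8,0,0,0,0,0.3]]]'; python3 -m pendant '[[[10,0.8,0,0,0,0,0.3],[10,0.8,0,0,0,0,0.3],[10,0.8,0,0,0,0,0.3],[10,0.8,0,0,0,0,0.3],[10,0.8,0,0,0,0,0.3],[5,0.4,0,0,0,0,0.3],[0,0,0,0,0,0,0.3],[0,0,0,0,0,0,0.3]]]'; python3 st.py
cat > look.py <<'E'
from h import *
import sys,scipy.optimize as so
m,p,D=save("wrist");P=pts(m,D);cv2.imwrite(f"pics/{sys.argv[1]}.png",p)
H=cv2.cvtColor(p,cv2.COLOR_BGR2HSV);y=((H[...,0]>18)&(H[...,0]<35)&(H[...,1]>130)&(P[...,2]>.1)&(P[...,2]<.135)).astype(np.uint8)
n,l,st,cc=cv2.connectedComponentsWithStats(y);k=l==1+np.argmax(st[1:,4])
S=P[k];A=np.c_[S[:,:2],np.ones(len(S))];c=np.linalg.lstsq(A,S[:,2],rcond=None)[0]
h=cv2.convexHull(np.argwhere(k)[:,::-1].astype(np.int32))[:,0];h=h[(h>1).all(1)];z=np.median(S[:,2]);q=np.array([ray(m,u,v,z)[:2] for u,v in h])
r=so.least_squares(lambda a:np.hypot(q[:,0]-a[0],q[:,1]-a[1])-a[2],[*q.mean(0),.05],loss="soft_l1",f_scale=.0005)
e=np.array([.5737,.0218])-r.x[:2]
print("cover z",z.round(4),"slope",c[:2].round(4),"circ",r.x.round(4),"to seat along hy,hx mm",(1000*e@[.0713,.9974]).round(1),(1000*e@[.9974,-.0713]).round(1))
E
python3 look.py w3
```

```text
clock: 8.15
position: [0.5562, -0.1176, 0.1185]
eef_rot: [-2.3, -2.14, 0.001]
contact_force: [0.2, -1.8, -0.3]
finger_gap: 0.0596
clock: 8.95
position: [0.5649, -0.0637, 0.1188]
eef_rot: [2.3, 2.14, 0.001]
contact_force: [-0.1, 0.7, -0.3]
finger_gap: 0.0596
8.95 [ 0.5649 -0.0637  0.1188] j [-0.3   0.48  0.46  1.91 -0.29  0.81  0.24] F [-0.1  0.7 -0.3] 0.0596
[[0.072, 0.997, 0.0], [0.997, -0.072, 0.0], [0.0, 0.0, -1.0]]
cover z 0.1213 slope [-0.0001 -0.0008] circ [ 0.5677 -0.0126  0.0491] to seat along hy,hx mm 34.8 3.6
```

```bash
python3 -m pendant '[[[7,0.9,-1,0,0,0,0.3],[7,0.9,0,0,0,0,0.3],[7,0.9,0,0,0,0,0.3],[7,0.9,0,0,0,0,0.3],[0,0,0,0,0,0,0.3],[0,0,0,0,0,0,0.3]]]'; python3 look.py w4
```

```text
clock: 9.6
position: [0.5705, -0.0353, 0.1196]
eef_rot: [-2.299, -2.141, -0.001]
contact_force: [0.3, 0.2, -0.0]
finger_gap: 0.0601
cover z 0.1183 slope [-0.0061 -0.0695] circ [0.5733 0.0142 0.0493] to seat along hy,hx mm 7.6 -0.1
```

```bash
python3 -m pendant '[[[3,0,0,0,0,0,0.3],[3,0,0,0,0,0,0.3],[0,0,0,0,0,0,0.3],[0,0,0,0,0,0,0.3]]]'; python3 look.py w5
```

```text
clock: 10.05
position: [0.5708, -0.0301, 0.1197]
eef_rot: [2.3, 2.14, 0.0]
contact_force: [-0.9, 0.2, -0.6]
finger_gap: 0.0596
cover z 0.1153 slope [-0.0009 -0.0005] circ [0.5736 0.0195 0.0492] to seat along hy,hx mm 2.3 -0.1
```

The cover has dropped onto the ledge, level. I now retreat, close the fingers and go to the tab.

```bash
python3 -m pendant '[[[-8,0,0,0,0,0,0.3],[-7,0,-5,0,0,0,0.3],[0,0,-30,0,0,0,-1],[0,0,-40,0,0,0,-1],[7,32,0,0,0,0,-1],[7,32,0,0,0,0,-1],[7,32,0,0,0,0,-1],[6,32,0,0,0,0,-1]]]' >/dev/null; python3 -m pendant '[[[0,0,0,0,0,0,-1],[0,0,0,0,0,0,-1],[0,0,0,0,0,0,-1]]]'; python3 st.py; python3 look.py w6
```

```text
clock: 11.2
position: [0.6983, -0.0287, 0.1949]
eef_rot: [-2.301, -2.138, 0.001]
contact_force: [0.1, 0.5, 0.2]
finger_gap: 0.0003
11.2 [ 0.6983 -0.0287  0.1949] j [-0.32  0.6   0.47  1.52 -0.3   1.09  0.14] F [0.1 0.5 0.2] 0.0003
[[0.073, 0.997, -0.001], [0.997, -0.073, -0.0], [-0.0, -0.001, -1.0]]
cover z 0.1151 slope [-0.0038 -0.002 ] circ [0.5752 0.0194 0.0494] to seat along hy,hx mm 2.3 -1.6
```

View pics/w6.png

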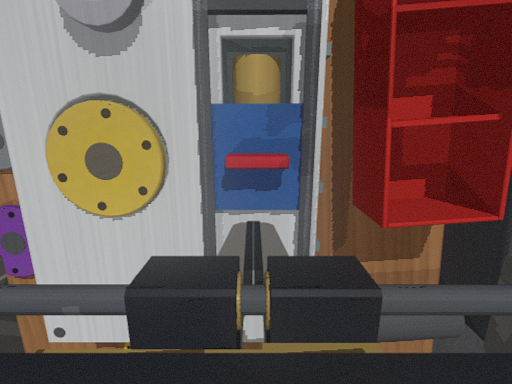

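The view shows the cover seated at (105,158), the shutter partly open with its red tab at (257,161), and the closed fingers behind the tab at (253,225). I go down and push.

```bash
python3 -m pendant '[[[0,0,30,0,0,0,-1],[0,0,34,0,0,0,-1],[0,0,0,0,0,0,-1],[8,0,0,0,0,0,-1],[8,0,0,0,0,0,-1],[8,0,0,0,0,0,-1],[8,0,0,0,0,0,-1],[0,0,0,0,0,0,-1]]]'; python3 -m pendant '[[[8,0,0,0,0,0,-1],[8,0,0,0,0,0,-1],[8,0,0,0,0,0,-1],[5,0,0,0,0,0,-1],[0,0,0,0,0,0,-1]]]'
cat > tab.py <<'E'
from h import *
for n in("scene","side"):
    m,p,D=save(n);H=cv2.cvtColor(p,cv2.COLOR_BGR2HSV);P=pts(m,D)
    r=((H[...,0]<8)|(H[...,0]>172))&(H[...,1]>150)&(P[...,2]>.122)&(P[...,2]<.147)&(abs(P[...,0]-.703)<.04)&(abs(P[...,1]-.05)<.09)
    Q=P[r]-np.array([.6236,.0182,0]);print(n,r.sum(),"tab hy",np.median(Q[:,:2]@[.0713,.9974]).round(4))
E
python3 tab.py
```

```text
clock: 12.05
position: [0.7023, 0.0065, 0.1317]
eef_rot: [2.297, 2.142, 0.003]
contact_force: [0.9, 1.3, -0.5]
finger_gap: 0.0007
clock: 12.55
position: [0.7037, 0.0351, 0.1305]
eef_rot: [-2.298, -2.141, -0.001]
contact_force: [-0.4, 0.3, 0.2]
finger_gap: 0.0008
scene 24 tab hy 0.0319
side 118 tab hy 0.0439
```

```bash
python3 -m pendant '[[[5,0,0,0,0,0,-1],[5,0,0,0,0,0,-1],[0,0,0,0,0,0,-1]]]'; python3 st.py; python3 look.py w7
```

```text
clock: 12.95
position: [0.7043, 0.0443, 0.1305]
eef_rot: [-2.299, -2.141, 0.0]
contact_force: [0.3, 1.1, 0.5]
finger_gap: 0.0004
12.95 [0.7043 0.0443 0.1305] j [-0.4   0.68  0.44  1.54 -0.33  0.99  0.06] F [0.3 1.1 0.5] 0.0004
[[0.071, 0.997, -0.0], [0.997, -0.071, 0.0], [0.0, -0.0, -1.0]]
cover z 0.1151 slope [-0.0211 -0.0247] circ [0.5787 0.0229 0.0488] to seat along hy,hx mm -1.4 -4.9
```

View pics/w7.png

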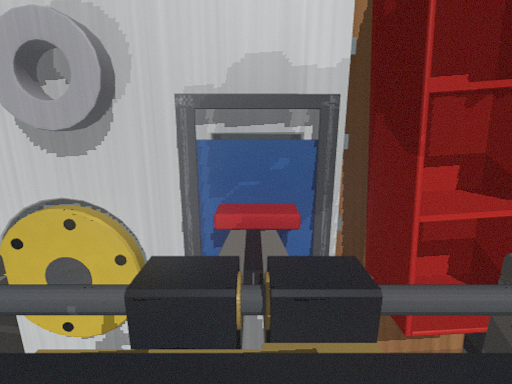

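The tab at (257,216) is in contact with the fingers. The shutter's front edge at row 140 still has about 20 mm to go to the end bar at row 107.

```bash
python3 -m pendant '[[[5,0,0,0,0,0,-1],[5,0,0,0,0,0,-1],[3,0,0,0,0,0,-1],[0,0,0,0,0,0,-1]]]'; python3 -m pendant '[[[2,0,0,0,0,0,-1],[2,0,0,0,0,0,-1],[0,0,0,0,0,0,-1]]]';python3 -m pendant '[[[2,0,0,0,0,0,-1],[0,0,0,0,0,0,-1]]]'
```

```text
clock: 13.4
position: [0.7055, 0.0573, 0.1307]
eef_rot: [-2.299, -2.141, -0.001]
contact_force: [-0.3, -0.1, -0.1]
finger_gap: 0.0004
clock: 13.7
position: [0.7057, 0.0604, 0.1308]
eef_rot: [2.3, 2.14, 0.0]
contact_force: [-1.0, -1.3, -0.1]
finger_gap: 0.0005
clock: 13.9
position: [0.7058, 0.0622, 0.1307]
eef_rot: [2.3, 2.14, -0.0]
contact_force: [0.2, -1.1, -0.3]
finger_gap: 0.0005
```

```bash
python3 -m pendant '[[[2,0,0,0,0,0,-1],[0,0,0,0,0,0,-1]]]';python3 -m pendant '[[[2,0,0,0,0,0,-1],[0,0,0,0,0,0,-1]]]'
python3 - <<'E'
from h import *
m,p,D=save("wrist");H=cv2.cvtColor(p,cv2.COLOR_BGR2HSV);b=(H[...,0]>100)&(H[...,0]<125)&(H[...,1]>130)
print("blue front row",np.argmax(b[:,230:285].mean(1)>.5)); g=p[:,257].mean(1);print(g[80:150:2].astype(int).tolist())
E
```

```text
clock: 14.1
position: [0.7059, 0.0623, 0.1308]
eef_rot: [2.3, 2.138, -0.003]
contact_force: [-0.6, -4.1, 1.4]
finger_gap: 0.0004
clock: 14.3
position: [0.7058, 0.0623, 0.1308]
eef_rot: [2.3, 2.135, -0.006]
contact_force: [-1.6, -7.9, 2.0]
finger_gap: 0.0004
blue front row 146
[172, 168, 167, 169, 168, 168, 166, 167, 166, 167, 168, 165, 167, 164, 165, 163, 165, 163, 161, 162, 161, 165, 164, 90, 78, 75, 75, 75, 73, 74, 70, 60, 62, 84, 84]
```

It has stopped dead at y=0.0623, with the force rising to 8 N. One more firm nudge, then I retreat and check.

```bash
python3 -m pendant '[[[3,0,0,0,0,0,-1],[0,0,0,0,0,0,-1]]]';python3 -m pendant '[[[-10,0,0,0,0,0,-1],[-10,0,0,0,0,0,-1],[0,0,-30,0,0,0,-1],[0,0,-50,0,0,0,-1],[-40,-30,-50,0,0,0,-1],[-40,-40,-30,0,0,0,-1],[-25,-30,0,0,0,0,-1],[0,0,0,0,0,0,-1]]]'
python3 -m pendant '[[[0,0,0,0,0,0,-1],[0,0,0,0,0,0,-1]]]' ; python3 look.py w8; python3 tab.py
python3 - <<'E'
import cv2
s=cv2.imread("pics/w8.png")
import numpy as np
f=np.load("scene.npz");c=f["p"][140:300,170:400];cv2.imwrite("pics/fin.png",np.hstack([s,cv2.resize(c,(280,195))if 0 else cv2.copyMakeBorder(cv2.resize(c,(288,200)),0,184,0,0,0)]))
E
```

```text
clock: 14.55
position: [0.7058, 0.0624, 0.1308]
eef_rot: [2.301, 2.132, -0.01]
contact_force: [-2.2, -12.4, 1.2]
finger_gap: 0.0003
clock: 15.35
position: [0.6136, -0.0332, 0.2714]
eef_rot: [-2.306, -2.133, -0.002]
contact_force: [-0.2, -0.1, -0.5]
finger_gap: 0.0006
clock: 15.55
position: [0.6173, -0.0273, 0.2693]
eef_rot: [-2.297, -2.142, -0.001]
contact_force: [0.1, 0.1, 0.2]
finger_gap: 0.0005
cover z 0.1152 slope [-0.0001  0.0002] circ [0.5738 0.0194 0.049 ] to seat along hy,hx mm 2.4 -0.3
scene 52 tab hy 0.0603
side 116 tab hy 0.0705
```

View pics/fin.png

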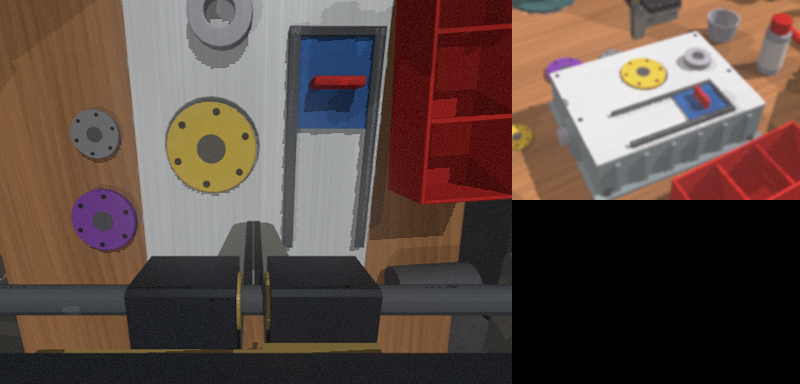

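The cover at (212,146) is level, 5.8 mm above the deck where 6 mm is expected. The shutter is shut against the end bar, with the tab at (338,82), and the bearing is where it was. The arm is clear of everything.

```bash
python3 -c "
from workcell import order; print(order.job_done())"
```

```text
the job is handed in; nothing more can be done
None
```

The job is done and handed in: the yellow cover is seated in the round opening and the blue shutter is fully shut. The robot's clock stood at about 16 s of the 45 s allowed.

- **Cover:** I pushed it across the deck with the part-open fingers as a two-point cradle until it dropped in. The last check shows it level (slope under 0.001). Its top is 5.8 mm above the deck (6 mm expected). Its centre is about 2.4 mm from the measured seat centre, which is within the recess clearance.
- **Shutter:** I pushed the red tab with closed fingers until it stopped dead, with no further movement as the force rose to 12 N. The last picture shows the shutter against its end bar.
- **Other things:** The bearing was still in place in the last pictures. I did not re-measure the bearing or look again for the spray can, tin, grease jar and wrench one by one, but the arm never worked near them.
- **Checks that disagreed:** The fixed cameras were less consistent than the wrist camera.
  - **Cover start:** the scene camera placed it about 10 mm from the wrist camera's two readings. I used the wrist readings, and a close-up confirmed them to about 1 mm.
  - **Final tab position:** the scene and side cameras gave 60 and 70 mm along the housing, against 65 mm from the arm's own position.

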